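# Line up the tasting things by height

## Robot

A 6-joint arm with a two-finger parallel gripper is mounted at the origin on a cart in front of the work surface, level with it; the furniture and walls round the work are solid. World frame = base frame: x ahead of the robot, y to its left, z up, the work surface at z = 0. Lengths are in m, angles in rad, forces in N, time in s.
With the tool pointing down it reaches from about 0.35 to 0.875 m from the base axis. Payload 15.5 kg.
Tool frame: the origin (TCP) lies on the centre line of the jaws, within the pads' length; the fingertips stand 25 mm ahead of it and the grasp point (between the pads) lies 6 mm ahead of it; z points along the fingers, y is the line along which they close (so a half turn about z gives the same grasp; the last joint's range is limited). The gripper opens to 85 mm and grips with 20 to 120 N. Pads are 22 mm wide; open, the fingers measure 114 mm over their backs; the gripper's body (76 mm by 85 mm) begins 54 mm behind the grasp point. The pads swing forward as they close: fully open they stand 13 mm farther back than shut.
Start: joints at [1.179, 0.494, 1.345, -0, 1.302, -0.096], TCP at [0.182, 0.598, 0.256] pointing down, gripper open.
Joint ranges: [-2.91, 2.91], [-0.82, 2.16], [0.22, 2.67], [-1.22, 4.37], [0.12, 2.79], [-3.08, 3.08]. Speed limits (rad/s): [1.89, 1.89, 2.57, 3.01, 3.01, 3.01].

## Interface

Orientations are given as [roll, pitch, yaw] about the fixed x, y, z axes, in that order (R = Rz(yaw) Ry(pitch) Rx(roll)).
In Python, from station import r gives the robot as it stands.
- The arm moves only by the tool carry_out, never from a script. Its argument "plan" is one flat list of numbers, 7 for each row, row after row: the finger opening in cm, from 0 to 8.54, then the shift along the tool's x, y, z in cm, then the turn, a rotation vector about the tool's x, y, z in degrees. A call has 1 to 8 rows; each row shifts and turns the commanded pose from where the row before left it, along the tool's axes as they then stand; what a row does not reach is not made up. A row lasts 1/8 s, in which the tool goes at most 62.5 mm and 10.7 degrees, less where a joint would pass 70% of its speed; a pose out of reach is approached as far as the arm can. A call is refused whole if a number of a shift passes 6.25 or a number of a turn 10.7, either way. A call with a gripper value outside its range is refused whole. The fingers move at their own pace and stop on an object; "squeeze" is the grip in N (left out, the last holds). Time passes only in rows, so rows that do not move let the fingers close. It gives the time, the measured TCP pose, the force, the opening and the grip force at its end, in the units of the state.
- r.state(): the state, without advancing time (a new reading comes with each control period).
- r.capture(name): name is "scene" or "top" or "wrist"; returns a dict with "image" (400x640x3 uint8, blue, green, red), "mtx" (3x3 intrinsics, pixels), "dist" ([k1, k2, p1, p2, k3] as OpenCV has them; the pictures are not rectified), "rvec" (rotation vector, rad) and "tvec" (3), from world to camera coordinates, as OpenCV has them. Camera axes: x right, y down, z forward; pixel columns grow to the right and rows downward; lengths in m; the calibration is good to about 2 mm. A picture is of the moment at which its call begins. There is no depth.
- r.hand_in(): hands the job in; it is judged then, once.
The state is a dict: "time_s": time; "joint_pos": joint angles; "dq": joint speeds; "joint_efforts": joint torques, N m; "position": TCP position; "eef_rot": TCP orientation; "ft_force": force on the tool from outside, world axes, zero at the start; "torque": the same for the moment, N m; "width": finger opening in m; "grip_force": force on a finger pad.
Only numpy, scipy, OpenCV 4.12 (cv2) and the standard library are available. Lean on these libraries where they do the work, as an engineer would, in place of code of your own. Each camera call takes 0.05 s, during which the arm holds its last target. There are 200 camera calls.

## Task

Set the two black-lidded jars and the two stacks of clear cups that stand near you, in front of the wooden plank, on the four cork coasters, one to a coaster, upright and centred, so that they step up in height along the row: the shortest next to the lidded stoneware pot, the tallest next to the big jar at the other end. Do not knock any of the four over, and leave the pot and the big jar where they stand.

Things in the scene. Friction and masses are not known exactly. Their poses are not given: they have to be found in the camera images.
- low_jar: The lower of the two glass jars of beige spread with a black screw lid: 67 mm high, 68 mm across. The black lid, 62 mm across, takes up the top 17 mm. 0.27 kg. Origin: centre of the underside, z up; round, so its yaw does not matter. Loose, starts upright on the table in front of the plank.
- high_jar: The higher of the two glass jars of beige spread with a black screw lid: 93 mm high, 74 mm across. The black lid, 68 mm across, takes up the top 17 mm; grasp there. 0.27 kg. Origin: centre of the underside, z up; round, so its yaw does not matter. Loose, starts upright on the table in front of the plank.
- short_cups: The shorter of the two stacks of nested clear plastic cups: 121 mm high, 60 mm across at the top, tapering evenly to 42 mm at the foot. One solid piece, 0.06 kg; grasp round the top 30 mm. Origin: centre of the underside, z up; round, so its yaw does not matter. Loose, starts upright on the table in front of the plank.
- tall_cups: The taller of the two stacks of nested clear plastic cups: 182 mm high, 57 mm across at the top, tapering evenly to 42 mm at the foot. One solid piece, 0.06 kg; grasp round the top 30 mm. Origin: centre of the underside, z up; round, so its yaw does not matter. Loose, starts upright on the table in front of the plank.
- coaster_1: Round cork coaster at the left end of the row (towards +y), 88 mm across and 3 mm thick, fixed on a light wooden plank (105 x 410 x 12 mm) that lies on the table; neighbouring coasters are 105 mm apart between centres. Origin: centre of the coaster's underside, so things stand 3 mm above it; y runs along the row to the left, z up.
- coaster_2: Round cork coaster second from the left, 88 mm across and 3 mm thick, fixed on a light wooden plank (105 x 410 x 12 mm) that lies on the table; neighbouring coasters are 105 mm apart between centres. Origin: centre of the coaster's underside, so things stand 3 mm above it; y runs along the row to the left, z up.
- coaster_3: Round cork coaster third from the left, 88 mm across and 3 mm thick, fixed on a light wooden plank (105 x 410 x 12 mm) that lies on the table; neighbouring coasters are 105 mm apart between centres. Origin: centre of the coaster's underside, so things stand 3 mm above it; y runs along the row to the left, z up.
- coaster_4: Round cork coaster at the right end of the row (towards -y), 88 mm across and 3 mm thick, fixed on a light wooden plank (105 x 410 x 12 mm) that lies on the table; neighbouring coasters are 105 mm apart between centres. Origin: centre of the coaster's underside, so things stand 3 mm above it; y runs along the row to the left, z up.
- pot: Round stoneware pot with a lid and a knob, 132 mm across, 97 mm high, on the table beside one end of the row (either end), its centre 132 mm from that of the end coaster. Loose; it marks the end for the shortest thing. Origin: centre of the underside.
- big_jar: The big glass jar with a dull olive-gold lid, 86 mm across, 129 mm high, on the table beside the other end of the row, its centre 132 mm from that of the end coaster. Loose; it marks the end for the tallest thing. Origin: centre of the underside.
There are look-alikes about, which are no part of the job. What is shaped like the low_jar but purple is not meant. Leave any blue look-alike of the high_jar alone.

How it is judged:
At the end, for the whole second after the job is handed in: In order from the pot's end: low jar, high jar, short cup stack, tall cup stack, each within 15 mm of its coaster's centre, standing on the coaster (underside within 5 mm of its top), tilted less than 0.1 rad, released and at rest (z of low_jar in the frame of coaster_1 between 0 and 0.008 m and angle between each of low_jar, high_jar, short_cups, tall_cups's own z axis and vertical below 0.1 rad and linear speed of each of low_jar, high_jar, short_cups, tall_cups below 0.02 m/s and angular speed of each of low_jar, high_jar, short_cups, tall_cups below 0.2 rad/s and z of high_jar in the frame of coaster_1 between 0 and 0.008 m and z of short_cups in the frame of coaster_1 between 0 and 0.008 m and z of tall_cups in the frame of coaster_1 between 0 and 0.008 m and ((horizontal distance between pot and coaster_1 below 0.2 m and horizontal distance between low_jar and coaster_1 below 0.015 m and horizontal distance between high_jar and coaster_2 below 0.015 m and horizontal distance between short_cups and coaster_3 below 0.015 m and horizontal distance between tall_cups and coaster_4 below 0.015 m) or (horizontal distance between pot and coaster_4 below 0.2 m and horizontal distance between low_jar and coaster_4 below 0.015 m and horizontal distance between high_jar and coaster_3 below 0.015 m and horizontal distance between short_cups and coaster_2 below 0.015 m and horizontal distance between tall_cups and coaster_1 below 0.015 m))); the robot touches nothing.
It fails at once if the stoneware pot is shifted by more than 30 mm (distance of pot from where it was at the start of the episode above 0.03 m).
It fails at once if the big jar is shifted by more than 30 mm (distance of big_jar from where it was at the start of the episode above 0.03 m).
It fails at once if one of the four things is tipped by more than 0.6 rad (angle between any of low_jar, high_jar, short_cups, tall_cups's own z axis and vertical above 0.6 rad).
It also fails if it takes over 131 s, if anything falls off the work surface, if the arm or the gripper's body presses on something with over 40 N, if the wrist force passes 120 N, or if a joint passes its speed limit or range.

## Working session

There is one attempt and no reset: what is moved stays moved. The work goes in short steps, Python scripts to look and compute and a tool call to move; the robot and the scene stay as the last step left them, time stands still between calls to the robot, and variables do not carry over. Pictures are saved under pics/ and viewed, at most 14 in all, crops included, and the job is handed in when it is done.

Besides the shell and the picture viewer there is one more tool, called in YAML: its name, and indented under it one key for each argument. carry_out: Moves the arm, as the interface text tells. Its arguments: {"type":"object","properties":{"plan":{"type":"array"},"squeeze":{"type":"number"}},"required":["plan"]}

```bash
mkdir -p pics; ls; python3 - <<'E'
from station import r
import cv2,json
s=r.state();print({k:s[k] for k in('time_s','position','eef_rot','width')})
for n in('scene','top'):
    c=r.capture(n);cv2.imwrite(f'pics/{n}0.png',c['image']);print(n,c['mtx'],c['dist'],c['rvec'],c['tvec'])
E
```

```text
pics
{'time_s': 0.0, 'position': array([0.18206429, 0.5975533 , 0.25570577]), 'eef_rot': array([-3.14038196e+00, -1.08131084e-04,  2.84577429e+00]), 'width': 0.08519926525815869}
scene [[362.64513974   0.         324.1686377 ]
 [  0.         362.64513974 198.34272883]
 [  0.           0.           1.        ]] [-0.05908064  0.          0.          0.          0.        ] [ 1.96496133 -0.89431379  0.50007196] [-0.34027796  0.23325693  0.7910022 ]
top [[414.35662139   0.         317.93435418]
 [  0.         414.35662139 189.50286729]
 [  0.           0.           1.        ]] [-0.05977366  0.          0.          0.          0.        ] [ 2.15305625 -2.08833247  0.19537783] [-0.02518841  0.50430548  1.03876236]
```

View pics/scene0.png

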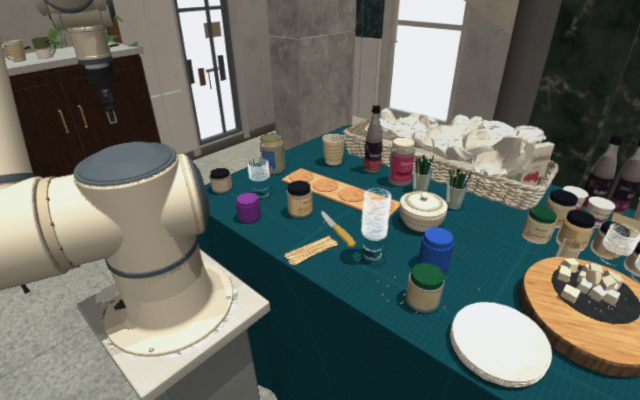

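View pics/top0.png

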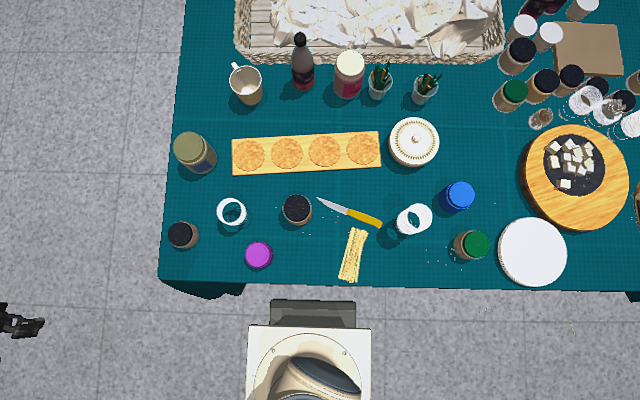

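Top view, candidates: black lids at (183,235) and (297,208), with the purple one at (258,255) and the blue one at (458,195) as look-alikes. The green-lidded jar at (470,245) is not meant. The cup stacks are at (231,212), short, and (414,218), tall. The coasters are at x = 249 to 362. The pot is at the right end (coaster_4) and the big jar at the left (coaster_1). I'll measure these and check them in a crop.

```bash
cat > h.py <<'E'
import cv2,numpy as np
from station import r
def cam(c): return cv2.Rodrigues(c['rvec'])[0],np.array(c['tvec']).ravel()
def back(c,uv,z):
    R,t=cam(c);p=cv2.undistortPoints(np.float64([[uv]]),c['mtx'],np.array(c['dist'])).ravel()
    d=R.T@[*p,1];o=-R.T@t;return (o+d*(z-o[2])/d[2])
def proj(c,P): return cv2.projectPoints(np.float64(P).reshape(-1,3),np.array(c['rvec']),np.array(c['tvec']),c['mtx'],np.array(c['dist']))[0].reshape(-1,2)
A=np.linspace(0,2*np.pi,60)
def ring(c,img,x,y,z,rad,col,k,o):
    q=proj(c,np.c_[x+rad*np.cos(A),y+rad*np.sin(A),0*A+z])
    cv2.polylines(img,[np.int32(((q-o)*k)*8)],True,col,1,cv2.LINE_AA,3)
E
python3 - <<'E'
from h import *
c=r.capture('top');im=c['image']
g=im.max(2)
def lid(u,v,m,z,R=22):
    w=np.zeros_like(g);cv2.circle(w,(u,v),R,255,-1)
    n,l,s,ce=cv2.connectedComponentsWithStats((m&(w>0)).astype(np.uint8))
    k=1+s[1:,4].argmax();print(u,v,ce[k],s[k],back(c,ce[k],z).round(4))
hsv=cv2.cvtColor(im,cv2.COLOR_BGR2HSV)
lid(183,235,g<55,.067);lid(297,208,g<55,.093)
for u,v,z in((231,212,.121),(414,218,.182)): lid(u,v,(hsv[...,1]<60)&(g>120),z)
for u,v in((249,154),(287,153),(324,151),(362,149)):
    lid(u,v,(hsv[...,0]<17)&(hsv[...,1]>110),.015,20)
crop=im[130:270,160:440];cv2.imwrite('pics/crop.png',cv2.resize(crop,(784,392),interpolation=cv2.INTER_CUBIC))
E
```

```text
183 235 [179.80941704 233.69058296] [168 222  25  24 446] [0.3762 0.3376 0.067 ]
297 208 [296.48508946 207.71172962] [284 195  26  27 503] [0.4484 0.0419 0.093 ]
231 212 [231.11890244 211.41158537] [217 198  30  28 328] [0.4304 0.1984 0.121 ]
414 218 [414.32064422 218.86383602] [396 203  36  32 683] [ 0.4182 -0.2313  0.182 ]
249 154 [254.1980198  148.69306931] [247 141  17  16 101] [0.6202 0.1697 0.015 ]
287 153 [290.0212766  142.14893617] [284 138  13   9  47] [0.6419 0.0717 0.015 ]
324 151 [327.48 140.04] [322 136  13   9  50] [ 0.6511 -0.0317  0.015 ]
362 149 [365.42553191 137.93617021] [360 134  13   8  47] [ 0.6604 -0.1367  0.015 ]
```

View pics/crop.png

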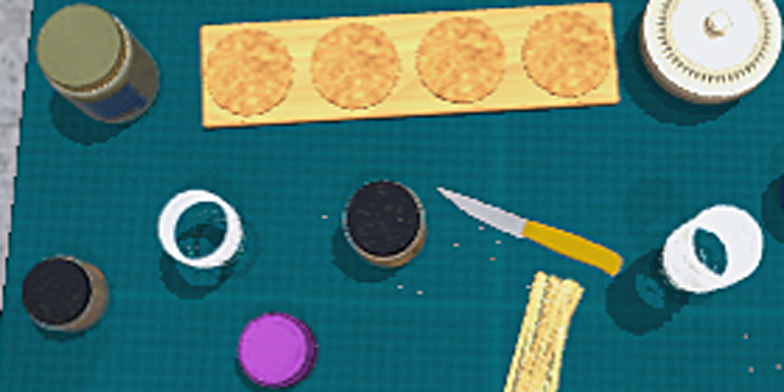

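```bash
cat >> h.py <<'E'
def crop2(uv): return np.array(uv)/2.8+[160,130]-.32
E
python3 - <<'E'
from h import *
c=r.capture('top');s=r.capture('scene')
P=np.array([back(c,crop2(q),.012)[:2] for q in((200,27),(612,2),(619,103),(203,128))])
print('plank',P.round(4),P.mean(0))
C=np.array([back(c,crop2(q),.015)[:2] for q in((249,71),(355,65),(461,59),(567,53))])
d=C[0]-C[3];d/=np.hypot(*d);m=C.mean(0);print(C.round(4),m,np.degrees(np.arctan2(-d[0],d[1])))
F=[m+d*.105*k for k in(1.5,.5,-.5,-1.5)];print('coasters',np.round(F,4))
E={'low':((.3762,.3376),.067,.031,.067,.034),'high':((.4484,.0419),.093,.034,.093,.037),
 'short':(back(c,crop2((201,229)),.121)[:2],.121,.030,.121,.021),'tall':(back(c,crop2((724,244)),.182)[:2],.182,.0285,.182,.021)}
print({k:np.round(v[0],4) for k,v in E.items()})
def draw(c,x0,y0,w,h,k,fn):
    im=cv2.resize(c['image'][y0:y0+h,x0:x0+w],(w*k,h*k),interpolation=cv2.INTER_CUBIC);o=np.array([x0,y0])-.5+.5/k
    for f in F: ring(c,im,*f,.015,.044,(255,0,0),k,o)
    for (p,z,rt,_,rb) in E.values(): ring(c,im,*p,z,rt,(0,0,255),k,o);ring(c,im,*p,0,rb,(0,255,255),k,o)
    return im
a=draw(c,160,125,266,145,3,'');cv2.imwrite('pics/o1.png',a)
b=draw(s,200,135,260,150,3,'');cv2.imwrite('pics/o2.png',b)
E
```

```text
plank [[ 0.6464  0.2364]
 [ 0.6846 -0.1727]
 [ 0.5811 -0.1797]
 [ 0.5437  0.2261]] [0.61393127 0.02752632]
[[ 0.6017  0.1841]
 [ 0.6108  0.0801]
 [ 0.6201 -0.0238]
 [ 0.6294 -0.1279]] [0.61550098 0.02810237] 5.07379019222596
coasters [[ 0.6016  0.185 ]
 [ 0.6109  0.0804]
 [ 0.6201 -0.0242]
 [ 0.6294 -0.1288]]
{'low': array([0.3762, 0.3376]), 'high': array([0.4484, 0.0419]), 'short': array([0.4303, 0.1975]), 'tall': array([ 0.4231, -0.2404])}
```

View pics/o1.png

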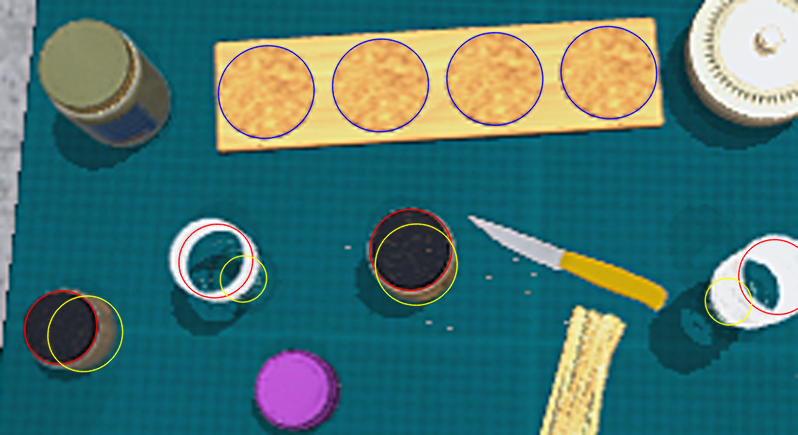

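View pics/o2.png

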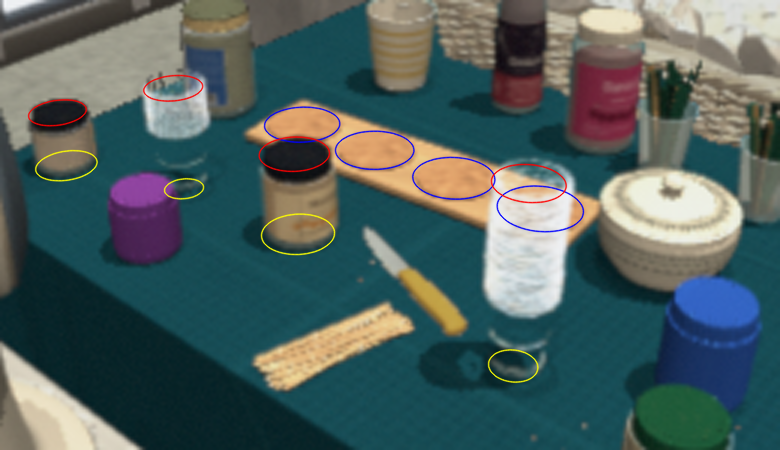

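Coaster and jar overlays fit. Going from the crops, the low jar is the left one (183,235) and the high jar is at (297,208). The cup rims need small corrections, so I'll triangulate those. First I turn the gripper so the jaws close across the row.

carry_out:
  plan: [8.5, 0, 0, 0, 0, 0, 9.7, 8.5, 0, 0, 0, 0, 0, 9.7, 8.5, 0, 0, 0, 0, 0, 9.7, 8.5, 0, 0, 0, 0, 0, 9.7, 8.5, 0, 0, 0, 0, 0, 9.7, 8.5, 0, 0, 0, 0, 0, 9.7, 8.5, 0, 0, 0, 0, 0, 9.7, 8.5, 0, 0, 0, 0, 0, 0]
  squeeze: 40

```text
time_s: 1.25
position: [0.1821, 0.5978, 0.2562]
eef_rot: [-3.141, 0.0, 1.662]
ft_force: [-0.5, 0.1, 1.1]
width: 0.085
grip_force: 0.0
```

```bash
cat >> h.py <<'E'
from scipy.spatial.transform import Rotation as Ro
def delta(*ps):
    s=r.state();R=Ro.from_euler('xyz',s['eef_rot']).as_matrix();p=np.array(s['position'])
    print('t',round(s['time_s'],2),'tcp',p.round(4),'rpy',np.degrees(s['eef_rot']).round(2),'w',round(s['width'],4),'f',np.round(s['ft_force'],1),'g',round(s['grip_force'],1))
    for q in ps: q=np.array(q);print('to',q,'tool cm',(R.T@(q-p)*100).round(2));p=q
E
python3 - <<'E'
from h import *
from scipy.optimize import least_squares
c=r.capture('top');s=r.capture('scene')
for n,z,a,b in(('short',.121,(213.5/3+160,259.5/3+125),(177/3+200,86/3+135)),('tall',.182,crop2((723,246)),(533/3+200,180/3+135))):
    a,b=np.array(a)-.0,np.array(b)
    f=lambda X:np.r_[proj(c,X)[0]-a,proj(s,X)[0]-b]
    S=least_squares(f,[.43,0,z]);f2=lambda x:f([*x,z]);T=least_squares(f2,[.43,0]);print(n,S.x.round(4),S.fun.round(1),T.x.round(4),T.fun.round(1))
delta((.3762,.3376,.17))
E
```

```text
short [0.432  0.1969 0.1209] [ 0.6 -0.7 -1.2  0.1] [0.432  0.1969] [ 0.6 -0.7 -1.2  0.1]
tall [ 0.4234 -0.2417  0.1829] [ 1.  -0.9 -1.3  0.3] [ 0.4237 -0.2416] [ 0.9 -1.  -1.3  0.6]
t 1.35 tcp [0.1822 0.5978 0.2562] rpy [-180.     0.    95.4] w 0.085 f [-0.2 -0.9  0.2] g 0.0
to [0.3762 0.3376 0.17  ] tool cm [-27.73  16.87   8.62]
```

carry_out:
  plan: [8.5, -3.95, 2.4, 1.23, 0, 0, 0, 8.5, -3.95, 2.4, 1.23, 0, 0, 0, 8.5, -3.95, 2.4, 1.23, 0, 0, 0, 8.5, -3.95, 2.4, 1.23, 0, 0, 0, 8.5, -3.95, 2.4, 1.23, 0, 0, 0, 8.5, -3.95, 2.4, 1.23, 0, 0, 0, 8.5, -3.95, 2.4, 1.23, 0, 0, 0, 8.5, 0, 0, 0, 0, 0, 0]

```text
time_s: 2.35
position: [0.3755, 0.3353, 0.1695]
eef_rot: [-3.141, 0.001, 1.661]
ft_force: [-0.9, 1.0, 0.5]
width: 0.0849
grip_force: 0.0
```

```bash
python3 - <<'E'
from h import *
delta((.3762,.3376,.07))
c=r.capture('wrist');im=cv2.resize(c['image'],(800,500));o=np.zeros(2);k=1.25
ring(c,im,.3762,.3376,.067,.031,(0,0,255),k,o)
cv2.imwrite('pics/w1.png',im)
E
```

```text
t 2.35 tcp [0.3755 0.3353 0.1695] rpy [-1.7995e+02  5.0000e-02  9.5160e+01] w 0.0849 f [-0.9  1.   0.5] g 0.0
to [0.3762 0.3376 0.07  ] tool cm [0.23 0.09 9.95]
```

View pics/w1.png

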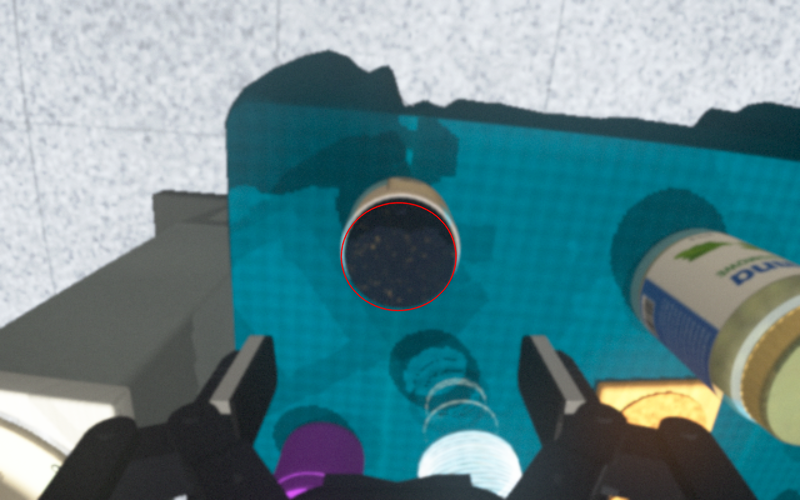

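The wrist view shows the black lid at (400,255), and the projected ring lies on it. The low jar is confirmed, so I'll descend and grip.

carry_out:
  plan: [8.5, 0.2, 0.1, 3, 0, 0, 0, 8.5, 0, 0, 4, 0, 0, 0, 8.5, 0, 0, 3, 0, 0, 0, 8.5, 0, 0, 0, 0, 0, 0, 5, 0, 0, 0, 0, 0, 0, 5, 0, 0, 0, 0, 0, 0, 5, 0, 0, 0, 0, 0, 0, 5, 0, 0, 0, 0, 0, 0]
  squeeze: 40

```text
time_s: 3.4
position: [0.3757, 0.3405, 0.072]
eef_rot: [3.139, -0.002, 1.661]
ft_force: [-2.6, 2.0, 7.9]
width: 0.0637
grip_force: 41.8
```

```bash
python3 - <<'E'
from h import *
delta((.376,.337,.19),(.6294,-.1288,.19))
E
```

```text
t 3.4 tcp [0.3757 0.3405 0.072 ] rpy [ 1.7986e+02 -1.0000e-01  9.5190e+01] w 0.0637 f [-2.6  2.   7.9] g 41.8
to [0.376 0.337 0.19 ] tool cm [ -0.33   0.02 -11.8 ]
to [ 0.6294 -0.1288  0.19  ] tool cm [-4.868e+01  2.102e+01 -3.000e-02]
```

carry_out:
  plan: [5, 0, 0, -3, 0, 0, 0, 5, 0, 0, -4, 0, 0, 0, 5, 0, 0, -4, 0, 0, 0, 5, 0, 0, -4, 0, 0, 0, 5, -2, 1, -2, 0, 0, 0, 5, -4, 1.7, 0, 0, 0, 0, 5, -4, 1.7, 0, 0, 0, 0, 5, -4, 1.7, 0, 0, 0, 0]

```text
time_s: 4.4
position: [0.4489, 0.2047, 0.2417]
eef_rot: [3.14, -0.001, 1.662]
ft_force: [0.5, 0.8, -3.3]
width: 0.0634
grip_force: 45.1
```

carry_out:
  plan: [5, -4.5, 1.9, 0, 0, 0, 0, 5, -4.5, 1.9, 0, 0, 0, 0, 5, -4.5, 1.9, 0, 0, 0, 0, 5, -4.5, 1.9, 0, 0, 0, 0, 5, -4.5, 1.9, 0, 0, 0, 0, 5, -4.5, 1.9, 0, 0, 0, 0, 5, -4.5, 1.9, 0, 0, 0, 0, 5, 0, 0, 0, 0, 0, 0]

```text
time_s: 5.4
position: [0.6104, -0.0989, 0.2414]
eef_rot: [3.139, 0.001, 1.658]
ft_force: [-0.9, 0.3, -3.2]
width: 0.0632
grip_force: 45.2
```

```bash
python3 - <<'E'
from h import *
delta((.6294,-.1288,.12),(.6294,-.1288,.088))
E
```

```text
t 5.4 tcp [ 0.6104 -0.0989  0.2414] rpy [1.7988e+02 7.0000e-02 9.5020e+01] w 0.0632 f [-0.9  0.3 -3.2] g 45.2
to [ 0.6294 -0.1288  0.12  ] tool cm [-3.13  1.6  12.15]
to [ 0.6294 -0.1288  0.088 ] tool cm [ 0.   -0.01  3.2 ]
```

carry_out:
  plan: [5, -2.9, 1.6, 3, 0, 0, 0, 5, 0, 0, 4, 0, 0, 0, 5, 0, 0, 4, 0, 0, 0, 5, 0, 0, 2, 0, 0, 0, 5, 0, 0, 1, 0, 0, 0, 5, 0, 0, 0, 0, 0, 0]

```text
time_s: 6.15
position: [0.6278, -0.1231, 0.1008]
eef_rot: [3.141, 0.0, 1.661]
ft_force: [0.2, 0.0, -2.6]
width: 0.0635
grip_force: 45.5
```

```bash
python3 - <<'E'
from h import *
delta((.6294,-.126,.088))
E
```

```text
t 6.15 tcp [ 0.6278 -0.1231  0.1008] rpy [179.99   0.    95.18] w 0.0635 f [ 0.2  0.  -2.6] g 45.5
to [ 0.6294 -0.126   0.088 ] tool cm [-0.3   0.14  1.28]
```

carry_out:
  plan: [5, -0.3, 0.1, 0.7, 0, 0, 0, 5, 0, 0, 0.4, 0, 0, 0, 5, 0, 0, 0.2, 0, 0, 0, 5, 0, 0, 0, 0, 0, 0]

```text
time_s: 6.65
position: [0.629, -0.1264, 0.0873]
eef_rot: [-3.142, -0.0, 1.661]
ft_force: [-0.1, 0.5, -1.9]
width: 0.0635
grip_force: 45.6
```

```bash
python3 - <<'E'
from h import *
delta((.6294,-.126,.087))
E
```

```text
t 6.65 tcp [ 0.629  -0.1264  0.0873] rpy [-180.     -0.     95.15] w 0.0635 f [-0.1  0.5 -1.9] g 45.6
to [ 0.6294 -0.126   0.087 ] tool cm [0.04 0.04 0.03]
```

carry_out:
  plan: [5, 0, 0, 0.1, 0, 0, 0, 8.5, 0, 0, 0, 0, 0, 0, 8.5, 0, 0, 0, 0, 0, 0, 8.5, 0, 0, 0, 0, 0, 0, 8.5, 0, 0, -3, 0, 0, 0, 8.5, 0, 0, -4, 0, 0, 0, 8.5, 0, 0, -4, 0, 0, 0, 8.5, 0, 0, 0, 0, 0, 0]

```text
time_s: 7.65
position: [0.6306, -0.1269, 0.1994]
eef_rot: [3.136, 0.002, 1.661]
ft_force: [0.3, -0.1, -1.0]
width: 0.0852
grip_force: 0.0
```

```bash
python3 - <<'E'
from h import *
delta((.4484,.0419,.2))
c=r.capture('wrist');im=cv2.resize(c['image'],(800,500));o=np.zeros(2);k=1.25
ring(c,im,.6294,-.1288,.082,.031,(0,0,255),k,o)
ring(c,im,.6294,-.1288,.015,.044,(255,0,0),k,o)
cv2.imwrite('pics/w2.png',im)
E
```

```text
t 7.65 tcp [ 0.6306 -0.1269  0.1994] rpy [1.797e+02 1.200e-01 9.515e+01] w 0.0852 f [ 0.3 -0.1 -1. ] g 0.0
to [0.4484 0.0419 0.2   ] tool cm [ 18.45 -16.63  -0.19]
```

View pics/w2.png

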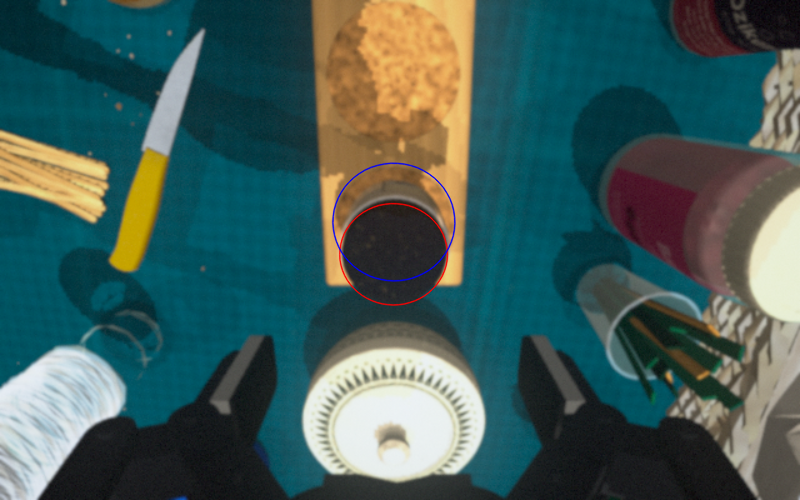

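The low jar stands centred on coaster_4: the rings overlay the lid at (393,254) and the coaster. Next is the high jar.

carry_out:
  plan: [8.5, 3, -2.8, 0, 0, 0, 0, 8.5, 3, -2.8, 0, 0, 0, 0, 8.5, 3, -2.8, 0, 0, 0, 0, 8.5, 3, -2.8, 0, 0, 0, 0, 8.5, 3, -2.8, 0, 0, 0, 0, 8.5, 3.4, -2.6, 0, 0, 0, 0, 8.5, 0, 0, 0, 0, 0, 0, 8.5, 0, 0, 0, 0, 0, 0]

```text
time_s: 8.7
position: [0.4473, 0.0418, 0.1957]
eef_rot: [-3.141, 0.0, 1.661]
ft_force: [0.5, 0.1, 0.0]
width: 0.0847
grip_force: 0.0
```

```bash
python3 - <<'E'
from h import *
delta((.4484,.0419,.097))
c=r.capture('wrist');im=c['image'];g=im.max(2)
u,v=proj(c,[.4484,.0419,.093])[0]
w=np.zeros_like(g);cv2.circle(w,(int(u),int(v)),65,255,-1)
n,l,s,ce=cv2.connectedComponentsWithStats(((g<60)&(w>0)).astype(np.uint8));k=1+s[1:,4].argmax()
print((u,v),s[k],ce[k],back(c,ce[k],.093))
E
```

```text
t 8.7 tcp [0.4473 0.0418 0.1957] rpy [-179.97    0.     95.18] w 0.0847 f [0.5 0.1 0. ] g 0.0
to [0.4484 0.0419 0.097 ] tool cm [-0.    0.11  9.87]
(np.float64(318.8247618518997), np.float64(209.93079147255904)) [ 274  161   95   93 6923] [320.76657518 207.21695797] [0.44953047 0.04397071 0.093     ]
```

carry_out:
  plan: [8.5, 0.1, 0.2, 3, 0, 0, 0, 8.5, 0, 0, 4, 0, 0, 0, 8.5, 0, 0, 2.8, 0, 0, 0, 8.5, 0, 0, 0, 0, 0, 0, 5, 0, 0, 0, 0, 0, 0, 5, 0, 0, 0, 0, 0, 0, 5, 0, 0, 0, 0, 0, 0, 5, 0, 0, 0, 0, 0, 0]

```text
time_s: 9.75
position: [0.4496, 0.0429, 0.0996]
eef_rot: [3.14, 0.0, 1.661]
ft_force: [-1.9, -1.5, 6.3]
width: 0.0643
grip_force: 41.9
```

```bash
python3 - <<'E'
from h import *
delta((.449,.043,.2),(.6201,-.0242,.2))
E
```

```text
t 9.75 tcp [0.4496 0.0429 0.0996] rpy [1.799e+02 3.000e-02 9.515e+01] w 0.0643 f [-1.9 -1.5  6.3] g 41.9
to [0.449 0.043 0.2  ] tool cm [ 1.000e-02 -4.000e-02 -1.004e+01]
to [ 0.6201 -0.0242  0.2   ] tool cm [-8.23 16.44  0.03]
```

carry_out:
  plan: [5, 0, 0, -1, 0, 0, 0, 5, 0, 0, -2, 0, 0, 0, 5, 0, 0, -3.5, 0, 0, 0, 5, 0, 0, -3.5, 0, 0, 0, 5, 0, 0, 0, 0, 0, 0]

```text
time_s: 10.38
position: [0.4505, 0.0431, 0.2013]
eef_rot: [3.136, 0.001, 1.661]
ft_force: [-0.5, -0.7, -2.8]
width: 0.0642
grip_force: 44.4
```

```bash
python3 - <<'E'
from h import *
delta((.6201,-.0242,.2))
c=r.capture('scene');cv2.imwrite('pics/s3.png',cv2.resize(c['image'][100:300,180:480],(780,520),interpolation=cv2.INTER_CUBIC))
E
```

```text
t 10.38 tcp [0.4505 0.0431 0.2013] rpy [1.7966e+02 4.0000e-02 9.5150e+01] w 0.0642 f [-0.5 -0.7 -2.8] g 44.4
to [ 0.6201 -0.0242  0.2   ] tool cm [-8.22 16.28  0.24]
```

View pics/s3.png

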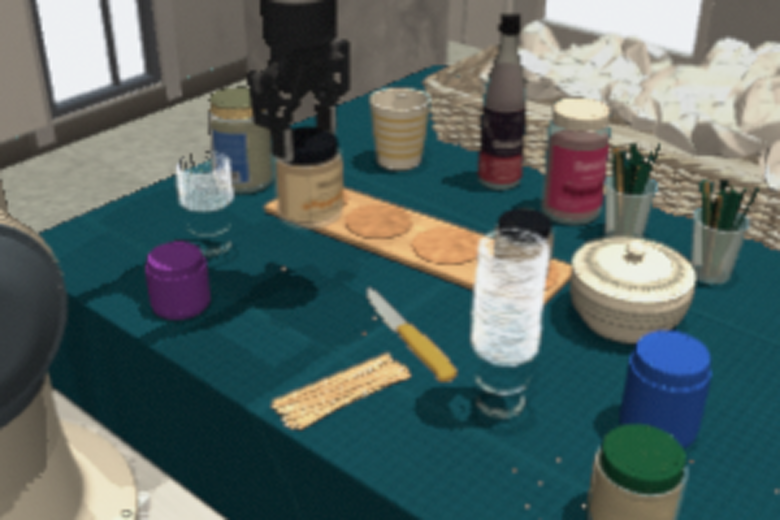

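The high jar is held upright at (310,175) in this crop, and everything else is undisturbed.

carry_out:
  plan: [5, -1.4, 2.8, 0, 0, 0, 0, 5, -1.7, 3.4, 0, 0, 0, 0, 5, -1.7, 3.4, 0, 0, 0, 0, 5, -1.7, 3.4, 0, 0, 0, 0, 5, -1.7, 3.3, 0, 0, 0, 0, 5, 0, 0, 3, 0, 0, 0, 5, 0, 0, 3, 0, 0, 0, 5, 0, 0, 0, 0, 0, 0]

```text
time_s: 11.42
position: [0.6169, -0.0238, 0.1356]
eef_rot: [-3.136, -0.001, 1.661]
ft_force: [-0.0, 0.5, -2.7]
width: 0.0639
grip_force: 44.4
```

```bash
python3 - <<'E'
from h import *
delta((.6201,-.0242,.115))
E
```

```text
t 11.43 tcp [ 0.6169 -0.0238  0.1356] rpy [-1.7969e+02 -7.0000e-02  9.5140e+01] w 0.0639 f [-0.   0.5 -2.7] g 44.4
to [ 0.6201 -0.0242  0.115 ] tool cm [-0.07  0.32  2.05]
```

carry_out:
  plan: [5, -0.1, 0.3, 1.2, 0, 0, 0, 5, 0, 0, 0.6, 0, 0, 0, 5, 0, 0, 0.2, 0, 0, 0, 5, 0, 0, 0, 0, 0, 0]

```text
time_s: 11.92
position: [0.6219, -0.0247, 0.1184]
eef_rot: [3.141, 0.0, 1.661]
ft_force: [0.5, -0.0, -1.4]
width: 0.0644
grip_force: 44.4
```

```bash
python3 - <<'E'
from h import *
delta((.6201,-.0242,.115))
E
```

```text
t 11.93 tcp [ 0.6219 -0.0247  0.1184] rpy [1.7998e+02 1.0000e-02 9.5160e+01] w 0.0644 f [ 0.5 -0.  -1.4] g 44.4
to [ 0.6201 -0.0242  0.115 ] tool cm [ 0.06 -0.18  0.34]
```

carry_out:
  plan: [5, 0.1, -0.2, 0.3, 0, 0, 0, 5, 0, 0, 0, 0, 0, 0, 5, 0, 0, 0, 0, 0, 0]

```text
time_s: 12.3
position: [0.6198, -0.0238, 0.1153]
eef_rot: [3.141, 0.0, 1.661]
ft_force: [0.6, 0.1, -2.3]
width: 0.0646
grip_force: 44.4
```

```bash
python3 - <<'E'
from h import *
delta((.6201,-.0242,.115))
E
```

```text
t 12.3 tcp [ 0.6198 -0.0238  0.1153] rpy [179.99   0.    95.16] w 0.0646 f [ 0.6  0.1 -2.3] g 44.4
to [ 0.6201 -0.0242  0.115 ] tool cm [-0.04  0.03  0.03]
```

carry_out:
  plan: [5, 0, 0, 0.1, 0, 0, 0, 8.5, 0, 0, 0, 0, 0, 0, 8.5, 0, 0, 0, 0, 0, 0, 8.5, 0, 0, 0, 0, 0, 0, 8.5, 0, 0, -3, 0, 0, 0, 8.5, 0, 0, -4, 0, 0, 0, 8.5, 0, 0, -4, 0, 0, 0, 8.5, 0, 0, 0, 0, 0, 0]
  squeeze: 25

```text
time_s: 13.3
position: [0.6213, -0.0241, 0.2273]
eef_rot: [3.136, 0.001, 1.661]
ft_force: [1.0, -0.4, -0.0]
width: 0.0851
grip_force: 0.0
```

```bash
python3 - <<'E'
from h import *
delta((.432,.197,.235))
c=r.capture('wrist');im=cv2.resize(c['image'],(800,500));o=np.zeros(2);k=1.25
ring(c,im,.6201,-.0242,.108,.034,(0,0,255),k,o)
ring(c,im,.6109,.0804,.015,.044,(255,0,0),k,o)
cv2.imwrite('pics/w4.png',im)
E
```

```text
t 13.3 tcp [ 0.6213 -0.0241  0.2273] rpy [1.7969e+02 7.0000e-02 9.5150e+01] w 0.0851 f [ 1.  -0.4 -0. ] g 0.0
to [0.432 0.197 0.235] tool cm [ 23.72 -16.86  -0.89]
```

View pics/w4.png

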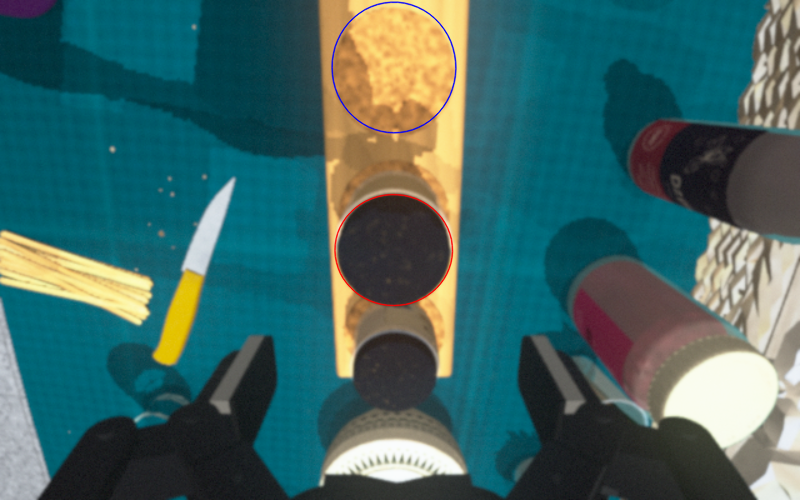

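The high jar is centred on coaster_3: the ring matches the lid at (394,250). The ring for coaster_2 also fits. Now the short cups.

carry_out:
  plan: [8.5, 3.4, -2.4, 0, 0, 0, 0, 8.5, 3.4, -2.4, 0, 0, 0, 0, 8.5, 3.4, -2.4, 0, 0, 0, 0, 8.5, 3.4, -2.4, 0, 0, 0, 0, 8.5, 3.4, -2.4, 0, 0, 0, 0, 8.5, 3.4, -2.4, 0, 0, 0, 0, 8.5, 3.3, -2.5, 0, 0, 0, 0, 8.5, 0, 0, 0, 0, 0, 0]

```text
time_s: 14.35
position: [0.4278, 0.1982, 0.2232]
eef_rot: [-3.139, 0.0, 1.663]
ft_force: [1.3, -0.1, 0.0]
width: 0.0852
grip_force: 0.0
```

```bash
python3 - <<'E'
from h import *
delta((.432,.197,.112))
c=r.capture('wrist');im=cv2.resize(c['image'],(800,500));o=np.zeros(2);k=1.25
ring(c,im,.432,.197,.121,.030,(0,0,255),k,o)
ring(c,im,.432,.197,.0,.021,(0,255,255),k,o)
cv2.imwrite('pics/w5.png',im)
E
```

```text
t 14.35 tcp [0.4278 0.1982 0.2232] rpy [-1.7985e+02  2.0000e-02  9.5300e+01] w 0.0852 f [ 1.3 -0.1  0. ] g 0.0
to [0.432 0.197 0.112] tool cm [-0.15  0.44 11.12]
```

View pics/w5.png

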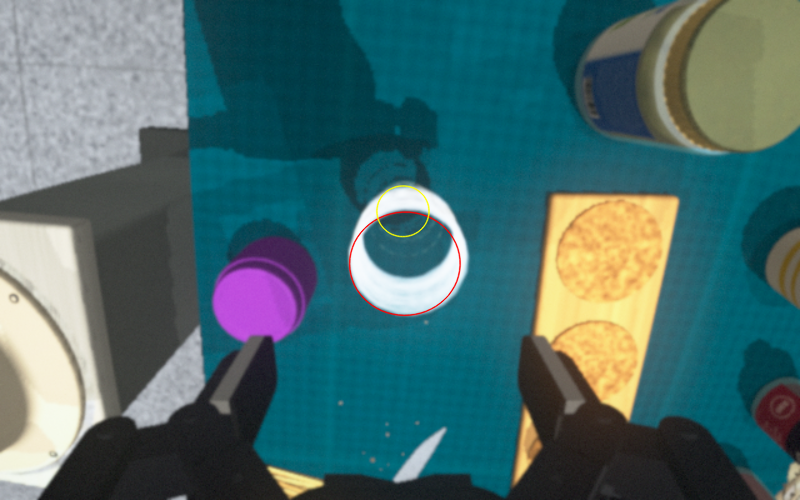

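carry_out:
  plan: [8.5, 0.1, 0.6, 3, 0, 0, 0, 8.5, 0, 0, 4, 0, 0, 0, 8.5, 0, 0, 4, 0, 0, 0, 8.5, 0, 0, 0, 0, 0, 0, 4.5, 0, 0, 0, 0, 0, 0, 4.5, 0, 0, 0, 0, 0, 0, 4.5, 0, 0, 0, 0, 0, 0, 4.5, 0, 0, 0, 0, 0, 0]
  squeeze: 25

```text
time_s: 15.4
position: [0.4368, 0.1987, 0.1157]
eef_rot: [3.139, -0.001, 1.661]
ft_force: [-1.6, -0.9, 8.6]
width: 0.0579
grip_force: 25.9
```

```bash
python3 - <<'E'
from h import *
delta((.4335,.199,.23),(.6109,.0804,.23))
E
```

```text
t 15.4 tcp [0.4368 0.1987 0.1157] rpy [ 1.7986e+02 -3.0000e-02  9.5150e+01] w 0.0579 f [-1.6 -0.9  8.6] g 25.9
to [0.4335 0.199  0.23  ] tool cm [  0.06  -0.3  -11.43]
to [0.6109 0.0804 0.23  ] tool cm [-13.41  16.6    0.03]
```

carry_out:
  plan: [4.5, 0, 0, -1.5, 0, 0, 0, 4.5, 0, 0, -3, 0, 0, 0, 4.5, 0, 0, -3, 0, 0, 0, 4.5, -2.7, 3.3, -1, 0, 0, 0, 4.5, -2.7, 3.3, 0, 0, 0, 0, 4.5, -2.7, 3.3, 0, 0, 0, 0, 4.5, -2.7, 3.2, 0, 0, 0, 0, 4.5, -2.7, 3.2, 0, 0, 0, 0]

```text
time_s: 16.4
position: [0.6119, 0.0777, 0.2006]
eef_rot: [3.14, 0.0, 1.661]
ft_force: [0.4, -0.1, -0.1]
width: 0.058
grip_force: 27.1
```

carry_out:
  plan: [4.5, 0, 0, 2, 0, 0, 0, 4.5, 0, 0, 0, 0, 0, 0]

```text
time_s: 16.65
position: [0.61, 0.0784, 0.1791]
eef_rot: [-3.14, -0.0, 1.66]
ft_force: [-0.5, -0.1, -0.2]
width: 0.0581
grip_force: 27.2
```

```bash
python3 - <<'E'
from h import *
delta((.6109,.0804,.131))
c=r.capture('wrist');im=cv2.resize(c['image'],(800,500));o=np.zeros(2);k=1.25
p=r.state()['position']
ring(c,im,p[0],p[1],p[2]+.009,.030,(0,0,255),k,o)
cv2.imwrite('pics/w6.png',im)
E
```

```text
t 16.65 tcp [0.61   0.0784 0.1791] rpy [-1.7992e+02 -1.0000e-02  9.5120e+01] w 0.0581 f [-0.5 -0.1 -0.2] g 27.2
to [0.6109 0.0804 0.131 ] tool cm [0.19 0.11 4.81]
```

View pics/w6.png

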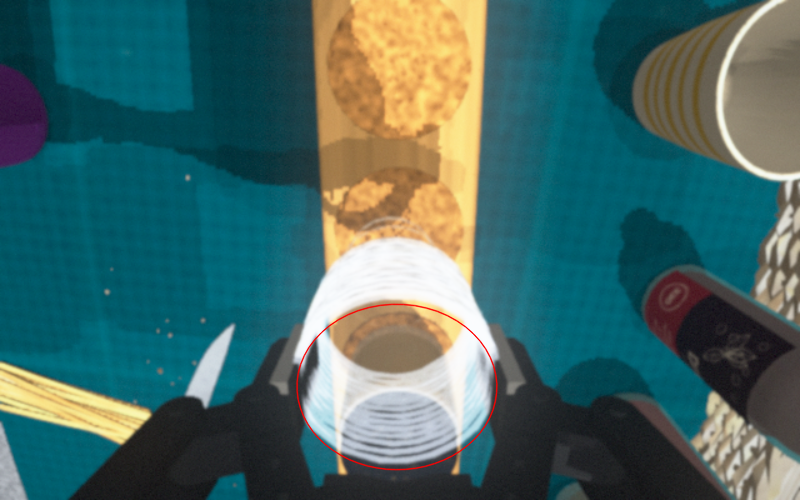

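The short stack is held upright and centred in the jaws, with its rim near (397,386) on the ring.

carry_out:
  plan: [4.5, 0.2, 0.1, 2, 0, 0, 0, 4.5, 0, 0, 1.5, 0, 0, 0, 4.5, 0, 0, 0.7, 0, 0, 0, 4.5, 0, 0, 0.5, 0, 0, 0, 4.5, 0, 0, 0, 0, 0, 0, 4.5, 0, 0, 0, 0, 0, 0]

```text
time_s: 17.45
position: [0.6116, 0.0808, 0.1326]
eef_rot: [3.141, 0.0, 1.661]
ft_force: [0.1, 0.3, 0.1]
width: 0.0582
grip_force: 27.2
```

```bash
python3 - <<'E'
from h import *
delta((.6109,.0804,.131))
E
```

```text
t 17.45 tcp [0.6116 0.0808 0.1326] rpy [179.97   0.    95.15] w 0.0582 f [0.1 0.3 0.1] g 27.2
to [0.6109 0.0804 0.131 ] tool cm [-0.03 -0.07  0.16]
```

carry_out:
  plan: [4.5, 0, -0.1, 0.2, 0, 0, 0, 4.5, 0, 0, 0.1, 0, 0, 0, 4.5, 0, 0, 0, 0, 0, 0, 4.5, 0, 0, 0, 0, 0, 0]

```text
time_s: 17.95
position: [0.6109, 0.0807, 0.1305]
eef_rot: [3.14, 0.0, 1.661]
ft_force: [-3.9, -0.7, 17.7]
width: 0.0576
grip_force: 28.5
```

```bash
python3 - <<'E'
from h import *
delta((.6109,.0804,.131))
E
```

```text
t 17.95 tcp [0.6109 0.0807 0.1305] rpy [1.7989e+02 1.0000e-02 9.5160e+01] w 0.0576 f [-3.9 -0.7 17.7] g 28.5
to [0.6109 0.0804 0.131 ] tool cm [-0.03  0.   -0.05]
```

Contact. I'll ease off 1 mm, then release, rise and head for the tall cups.

carry_out:
  plan: [4.5, 0, 0, -0.1, 0, 0, 0, 8.5, 0, 0, 0, 0, 0, 0, 8.5, 0, 0, 0, 0, 0, 0, 8.5, 0, 0, 0, 0, 0, 0, 8.5, 0, 0, -3, 0, 0, 0, 8.5, 0, 0, -4, 0, 0, 0, 8.5, 0, 0, -4, 0, 0, 0, 8.5, 0, 0, -3, 0, 0, 0]

```text
time_s: 18.95
position: [0.6105, 0.0807, 0.2719]
eef_rot: [3.14, 0.0, 1.661]
ft_force: [-0.0, -0.1, 0.8]
width: 0.085
grip_force: 0.0
```

```bash
python3 - <<'E'
from h import *
delta((.424,-.241,.30))
c=r.capture('wrist');im=cv2.resize(c['image'],(800,500));o=np.zeros(2);k=1.25
ring(c,im,.6109,.0804,.136,.030,(0,0,255),k,o)
cv2.imwrite('pics/w7.png',im)
E
```

```text
t 18.95 tcp [0.6105 0.0807 0.2719] rpy [179.93   0.    95.15] w 0.085 f [-0.  -0.1  0.8] g 0.0
to [ 0.424 -0.241  0.3  ] tool cm [-30.37 -21.46  -2.83]
```

View pics/w7.png

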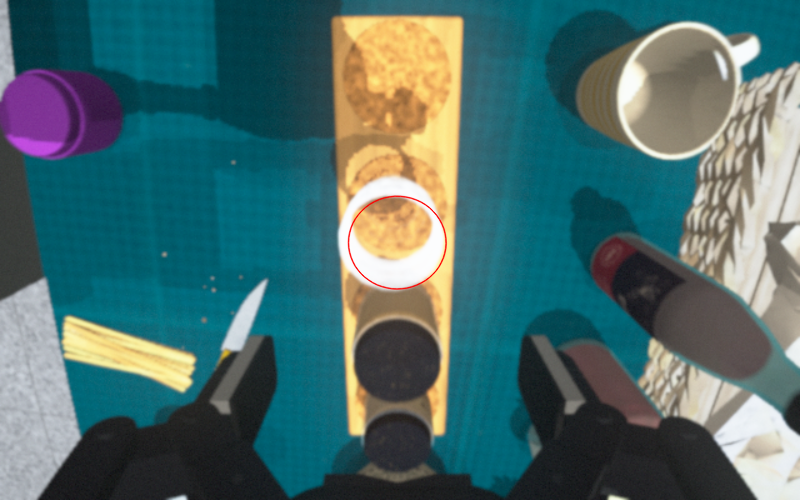

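The short stack stands on coaster_2, with its rim at (392,236) about 3 mm from the ring. Moving to the tall stack.

carry_out:
  plan: [8.5, -3.8, -2.7, -0.4, 0, 0, 0, 8.5, -3.8, -2.7, -0.4, 0, 0, 0, 8.5, -3.8, -2.7, -0.4, 0, 0, 0, 8.5, -3.8, -2.7, -0.4, 0, 0, 0, 8.5, -3.8, -2.7, -0.4, 0, 0, 0, 8.5, -3.8, -2.7, -0.4, 0, 0, 0, 8.5, -3.8, -2.7, -0.4, 0, 0, 0, 8.5, -3.8, -2.6, 0, 0, 0, 0]

```text
time_s: 20.0
position: [0.4227, -0.2426, 0.2984]
eef_rot: [3.141, 0.0, 1.661]
ft_force: [1.1, 0.3, 0.1]
width: 0.085
grip_force: 0.0
```

carry_out:
  plan: [8.5, 0, 0, 0, 0, 0, 0]

```text
time_s: 20.12
position: [0.4223, -0.2435, 0.2981]
eef_rot: [-3.141, 0.0, 1.657]
ft_force: [-0.4, -0.2, -0.0]
width: 0.085
grip_force: 0.0
```

```bash
python3 - <<'E'
from h import *
delta((.424,-.241,.173))
c=r.capture('wrist');im=cv2.resize(c['image'],(800,500));o=np.zeros(2);k=1.25
ring(c,im,.424,-.241,.182,.0285,(0,0,255),k,o)
ring(c,im,.424,-.241,.0,.021,(0,255,255),k,o)
cv2.imwrite('pics/w8.png',im)
E
```

```text
t 20.12 tcp [ 0.4223 -0.2435  0.2981] rpy [-1.7999e+02  2.0000e-02  9.4960e+01] w 0.085 f [-0.4 -0.2 -0. ] g 0.0
to [ 0.424 -0.241  0.173] tool cm [ 0.24  0.2  12.51]
```

View pics/w8.png

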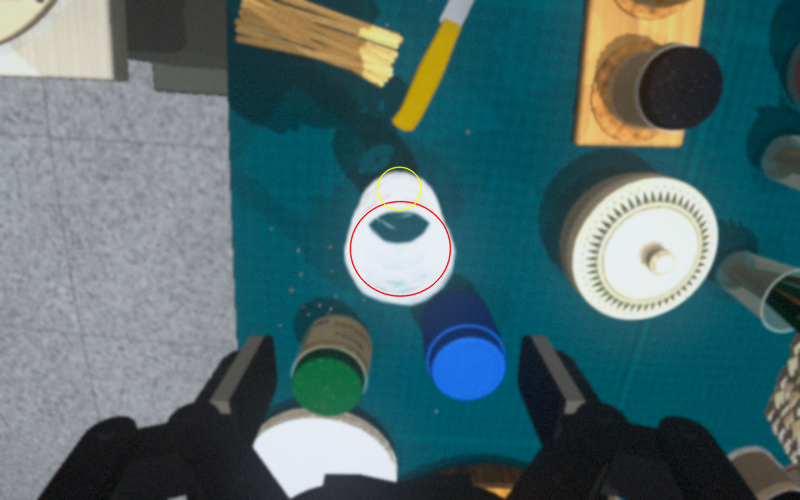

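The rim is centred at (400,249) on the ring. The blue and green look-alikes at (465,365) and (328,375) are well below the fingers. Descending.

carry_out:
  plan: [8.5, 0.2, 0.2, 3.5, 0, 0, 0, 8.5, 0, 0, 5, 0, 0, 0, 8.5, 0, 0, 3.8, 0, 0, 0, 8.5, 0, 0, 0, 0, 0, 0, 4.5, 0, 0, 0, 0, 0, 0, 4.5, 0, 0, 0, 0, 0, 0, 4.5, 0, 0, 0, 0, 0, 0, 4.5, 0, 0, 0, 0, 0, 0]

```text
time_s: 21.18
position: [0.4262, -0.2398, 0.177]
eef_rot: [3.139, 0.002, 1.661]
ft_force: [-1.6, 0.6, 7.6]
width: 0.0553
grip_force: 24.8
```

```bash
python3 - <<'E'
from h import *
delta((.424,-.241,.34),(.41,.18,.34),(.6016,.185,.34))
E
```

```text
t 21.18 tcp [ 0.4262 -0.2398  0.177 ] rpy [1.7986e+02 1.3000e-01 9.5150e+01] w 0.0553 f [-1.6  0.6  7.6] g 24.8
to [ 0.424 -0.241  0.34 ] tool cm [ -0.14  -0.19 -16.3 ]
to [0.41 0.18 0.34] tool cm [42.06  2.39 -0.09]
to [0.6016 0.185  0.34  ] tool cm [-1.22 19.13  0.05]
```

carry_out:
  plan: [4.5, 0, 0, -1.5, 0, 0, 0, 4.5, 0, 0, -3, 0, 0, 0, 4.5, 0, 0, -4, 0, 0, 0, 4.5, 0, 0, -4, 0, 0, 0, 4.5, 0, 0, -3.5, 0, 0, 0, 4.5, 2, 1, 0, 0, 0, 0, 4.5, 4, 2, 0, 0, 0, 0, 4.5, 4, 2, 0, 0, 0, 0]

```text
time_s: 22.18
position: [0.4665, -0.1341, 0.3367]
eef_rot: [3.139, 0.001, 1.66]
ft_force: [0.6, -0.9, -0.9]
width: 0.0555
grip_force: 26.9
```

carry_out:
  plan: [4.5, 4, 2, 0, 0, 0, 0, 4.5, 4.3, 2.3, 0, 0, 0, 0, 4.5, 4.3, 2.3, 0, 0, 0, 0, 4.5, 4.3, 2.3, 0, 0, 0, 0, 4.5, 4.3, 2.3, 0, 0, 0, 0, 4.5, 4, 2.2, 0, 0, 0, 0, 4.5, 3, 2, 0, 0, 0, 0, 4.5, 0, 0, 0, 0, 0, 0]

```text
time_s: 23.18
position: [0.5948, 0.1617, 0.3362]
eef_rot: [3.14, -0.0, 1.663]
ft_force: [-0.2, -1.4, 0.2]
width: 0.0549
grip_force: 27.0
```

```bash
python3 - <<'E'
from h import *
delta((.6016,.185,.192))
E
```

```text
t 23.18 tcp [0.5948 0.1617 0.3362] rpy [ 1.799e+02 -3.000e-02  9.529e+01] w 0.0549 f [-0.2 -1.4  0.2] g 27.0
to [0.6016 0.185  0.192 ] tool cm [ 2.25  0.87 14.42]
```

carry_out:
  plan: [4.5, 2.2, 0.9, 0, 0, 0, 0, 4.5, 0, 0, 3, 0, 0, 0, 4.5, 0, 0, 3.5, 0, 0, 0, 4.5, 0, 0, 3, 0, 0, 0, 4.5, 0, 0, 2, 0, 0, 0, 4.5, 0, 0, 1.5, 0, 0, 0, 4.5, 0, 0, 0, 0, 0, 0, 4.5, 0, 0, 0, 0, 0, 0]

```text
time_s: 24.18
position: [0.6017, 0.1824, 0.2062]
eef_rot: [3.14, -0.0, 1.661]
ft_force: [0.5, 0.1, 0.1]
width: 0.0551
grip_force: 27.0
```

```bash
python3 - <<'E'
from h import *
delta((.6016,.185,.192))
E
```

```text
t 24.18 tcp [0.6017 0.1824 0.2062] rpy [ 1.7992e+02 -1.0000e-02  9.5150e+01] w 0.0551 f [0.5 0.1 0.1] g 27.0
to [0.6016 0.185  0.192 ] tool cm [0.26 0.01 1.42]
```

carry_out:
  plan: [4.5, 0.3, 0, 0.7, 0, 0, 0, 4.5, 0, 0, 0.4, 0, 0, 0, 4.5, 0, 0, 0.2, 0, 0, 0, 4.5, 0, 0, 0, 0, 0, 0, 4.5, 0, 0, 0, 0, 0, 0]

```text
time_s: 24.8
position: [0.6009, 0.1852, 0.1922]
eef_rot: [3.142, 0.0, 1.661]
ft_force: [0.5, -0.5, -0.7]
width: 0.0554
grip_force: 27.0
```

```bash
python3 - <<'E'
from h import *
delta((.6016,.185,.192))
E
```

```text
t 24.8 tcp [0.6009 0.1852 0.1922] rpy [180.     0.    95.15] w 0.0554 f [ 0.5 -0.5 -0.7] g 27.0
to [0.6016 0.185  0.192 ] tool cm [-0.03  0.06  0.02]
```

carry_out:
  plan: [4.5, 0, 0.1, 0.1, 0, 0, 0, 4.5, 0, 0, 0, 0, 0, 0, 4.5, 0, 0, 0, 0, 0, 0]

```text
time_s: 25.18
position: [0.6018, 0.1855, 0.192]
eef_rot: [3.141, -0.0, 1.661]
ft_force: [-4.8, -1.1, 13.2]
width: 0.055
grip_force: 28.7
```

Contact. Ease off 1 mm, release and rise.

carry_out:
  plan: [4.5, 0, 0, -0.1, 0, 0, 0, 8.5, 0, 0, 0, 0, 0, 0, 8.5, 0, 0, 0, 0, 0, 0, 8.5, 0, 0, 0, 0, 0, 0, 8.5, 0, 0, -3, 0, 0, 0, 8.5, 0, 0, -4, 0, 0, 0, 8.5, 0, 0, -4, 0, 0, 0, 8.5, 0, 0, -3, 0, 0, 0]

```text
time_s: 26.18
position: [0.6021, 0.1854, 0.334]
eef_rot: [3.14, -0.0, 1.661]
ft_force: [-0.5, 0.3, -0.3]
width: 0.085
grip_force: 0.0
```

carry_out:
  plan: [8.5, 0, -4, 0, 0, 0, 0, 8.5, 0, -5, 0, 0, 0, 0, 8.5, 0, -5, 0, 0, 0, 0, 8.5, 5, 0, 0, 0, 0, 0, 8.5, 5, 0, 0, 0, 0, 0, 8.5, 5, 0, 0, 0, 0, 0, 8.5, 5, 0, 0, 0, 0, 0, 8.5, 0, 0, 0, 0, 0, 0]

```text
time_s: 27.18
position: [0.4439, 0.3747, 0.3317]
eef_rot: [-3.141, -0.0, 1.664]
ft_force: [-0.2, -0.4, 0.6]
width: 0.0849
grip_force: 0.0
```

```bash
python3 - <<'E'
from h import *
delta()
out=[]
for n,(x0,y0,w,h) in(('top',(160,100,290,105)),('scene',(235,80,250,150))):
    c=r.capture(n);k=3 if n=='scene' else 2.7
    im=cv2.resize(c['image'][y0:y0+h,x0:x0+w],None,fx=k,fy=k,interpolation=cv2.INTER_CUBIC);o=np.array([x0,y0])-.5+.5/k
    for f,z,a,b in(((.6016,.185),.182,.0285,.021),((.6109,.0804),.121,.03,.021),((.6201,-.0242),.093,.034,.037),((.6294,-.1288),.067,.031,.034)):
        ring(c,im,*f,.015+z,a,(0,0,255),k,o);ring(c,im,*f,.015,b,(0,255,255),k,o)
    out.append(cv2.copyMakeBorder(im[:, :750],0,0,0,max(0,750-im.shape[1]),0))
a=np.vstack(out);print(a.shape);cv2.imwrite('pics/fin.png',cv2.resize(a,None,fx=.8,fy=.8))
E
```

```text
t 27.18 tcp [0.4439 0.3747 0.3317] rpy [-1.7999e+02 -3.0000e-02  9.5340e+01] w 0.0849 f [-0.2 -0.4  0.6] g 0.0
(734, 750, 3)
```

View pics/fin.png

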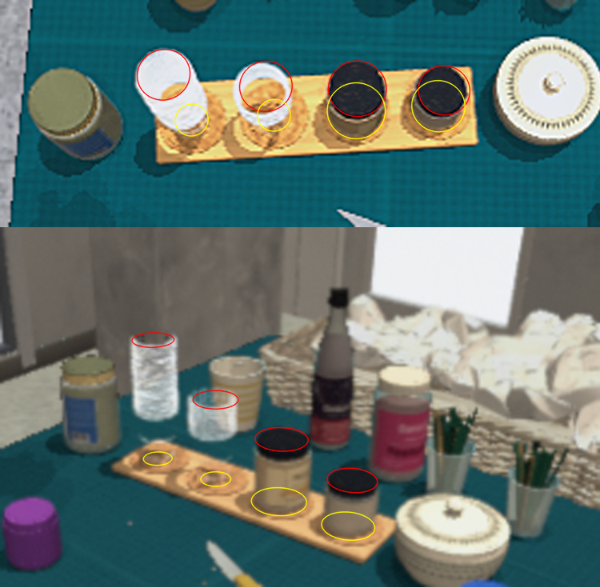

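In both views all four stand upright on their coasters, within a few millimetres of centre. In the top half of the picture they sit at (165,75), (264,88), (356,90) and (443,92). The pot and the big jar are where they were.

```bash
python3 -c "
from station import r
print(r.hand_in())"
```

```text
the job is handed in; nothing more can be done
None
```

The job is handed in, though no verdict came back: from the pot's end the row is low jar, high jar, short cups, tall cups, and the last pictures showed each upright and within a few millimetres of its coaster's centre, with the pot and big jar not visibly moved.

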